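# Dress the spice jars into a straight row with a straightening bar

### The arm

A 6-joint arm with a two-finger parallel gripper is mounted at the origin on a cart in front of the work surface, level with it; the furniture and walls round the work are solid. World frame = base frame: x ahead of the robot, y to its left, z up, the work surface at z = 0. Lengths are in m, angles in rad, forces in N, time in s.
With the tool pointing down it reaches from about 0.425 to 0.95 m from the base axis. Payload 3.5 kg.
Tool frame: the origin (TCP) lies at the very end of the fingers, on their centre line; the grasp point (between the pads) lies 19 mm behind it (ctrl.grip_point_offset is the distance from the TCP to the grasp point, in m); z points along the fingers, y is the line along which they close (so a half turn about z gives the same grasp; the last joint's range is limited). The gripper opens to 85 mm and grips with 20 to 120 N. Pads are 22 mm wide; open, the fingers measure 114 mm over their backs; the gripper's body (76 mm by 85 mm) begins 54 mm behind the grasp point. The pads swing forward as they close: fully open they stand 13 mm farther back than shut.
Start: joints at [1.002, 0.286, 1.577, -0, 1.279, -0.15], TCP at [0.274, 0.617, 0.231] pointing down, gripper open.
Joint ranges: [-2.77, 2.77], [-0.9, 2.22], [0.21, 2.48], [-1.53, 4.67], [0.24, 2.81], [-2.84, 2.84]. Speed limits (rad/s): [2.79, 2.79, 3.14, 3.14, 3.14, 3.14].

### API

Orientations are given as a unit quaternion [x, y, z, w].
In Python, from plant import ctrl gives the robot as it stands. The module is installed in compiled form; this text tells all that it offers.
- The arm moves only by the shell command python3 -m pendant 'ROWS' [OPENING] [FORCE]. ROWS is JSON, a list of rows, each an object of numbers: "dx", "dy", "dz": the shift along the tool's x, y, z in cm; "twist": the turn about the tool's z in degrees. A call has 1 to 10 rows; each row is the pose to reach, as a shift and turn from the pose commanded when the call began, along the tool's axes at that moment; what a row does not reach only later rows make up. A row lasts 1/8 s, in which the tool goes at most 62.5 mm and 10.7 degrees, less where a joint would pass 70% of its speed; a pose out of reach is approached as far as the arm can. A call with a gripper value outside its range is refused whole. OPENING is the opening in per cent of the stroke, from 0 (shut) to 100 (fully open), set as the call begins (- or left out, the last holds). The fingers move at their own pace and stop on an object; FORCE is the grip in N (left out, the last holds). Time passes only in rows, so rows that repeat a pose let the fingers close. It gives the time, the measured TCP pose, the force, the opening and the grip force at its end, in the units of the state.
- ctrl.get_state(): the state, without advancing time (a new reading comes with each control period).
- ctrl.read_camera(name): name is "side" or "top" or "wrist"; returns a dict with "img" (400x640x3 uint8, red, green, blue), "depth" (400x640 float32, m along the optical axis (not along the pixel's ray), 0 where there is no reading), "camera_matrix" (3x3 intrinsics, pixels), "distortion" ([k1, k2, p1, p2, k3] as OpenCV has them; the pictures are not rectified), "xyz" and "rotation" of the camera in the world; the wrist camera has in their place "tool_from_camera" (4x4, takes a point from camera to tool coordinates, whose origin is the TCP and whose axes are the flange's). Camera axes: x right, y up, looking along -z (the intrinsics and any distortion apply to the point x, -y, -z); pixel columns grow to the right and rows downward; lengths in m; the calibration is good to about 2 mm. A picture is of the moment at which its call begins: read the wrist's pose just before it.
- ctrl.sign_off(): hands the job in; it is judged then, once.
The state is a dict: "time": time; "qpos": joint angles; "dq": joint speeds; "joint_efforts": joint torques, N m; "eef_pos": TCP position; "tcp_rot": TCP orientation; "contact_force": force on the tool from outside, world axes, zero at the start; "wrist_torque": the same for the moment, N m; "opening": opening from 0.0 (shut) to 1.0 (fully open); "finger_force": force on a finger pad.
Only numpy, scipy, OpenCV 4.12 (cv2) and the standard library are available. Lean on these libraries where they do the work, as an engineer would, in place of code of your own. Each camera call takes 0.05 s, during which the arm holds its last target. There are 200 camera calls.

### The job

The straightening bar stands tucked against the kettle, so take it by the end nearest you, bring it a good hand's width clear of the kettle, stand it upright on the worktop and let go; then take it again by its wooden handle. With its long steel edge push the four spice jars together into one straight row, standing centred on the mat's dark stripe, then stand the bar back on the worktop, clear of the mat on the kettle's side, and let go. Touch the jars with nothing but the bar, keep them upright, and do not disturb the kettle or the tomato.

Things in the scene. Friction and masses are not known exactly. Their poses are not given: they have to be found in the camera images.
- bar: Loose upright straightening bar, 0.28 kg, 300 mm long along its x (about away from the robot); y about to the robot's left, z up. Origin: underside, mid-length. Steel foot 14 mm high, y -10 to +26 mm; its edge at y = +26 is the pushing edge, facing the jars. Web above it 10 mm thick (y -5 to +5), up to z = 56 mm, full length. The kettle stands a few mm off on the -y side
- bar_handle (a point): Centre of the bar's wooden grip, 135 mm above the bar's underside at mid-length, on two thin posts; the grip is 88 mm long (bar x), 14 mm thick (bar y), z = 115 to 155 mm; axes as the bar. Grip across the thickness
- bar_end (a point): Point in the middle of the web 25 mm from the bar's end nearest the robot (bar x = -125 mm), 40 mm above the underside; axes as the bar; pinch the 10 mm web here across the bar's y
- mat: Thin flat blue liner, fixed, no noticeable thickness, 300 mm long (x) by 210 mm. Origin on the worktop at the centre of its black stripe, which runs along x, 56 mm wide (y -28 to +28 mm); the blue reaches from y = -150 to +60 mm. x about away from the robot, +y about to its left: the way to push. The jars start on the -y side, spread over about 240 mm in x, within 130 mm of the mat's centre
- jar_green: Spice jar with a black cap and a dark, greenish label, round, 41 mm diameter, 105 mm high, 0.11 kg, loose, upright; origin at the centre of its underside
- jar_brown: Spice jar with a black cap and a pale label with a dark picture, round, 41 mm diameter, 105 mm high, 0.11 kg, loose, upright; origin at the centre of its underside
- jar_blue: Spice jar with a black cap and a blue and white label, round, 41 mm diameter, 105 mm high, 0.11 kg, loose, upright; origin at the centre of its underside
- jar_twin: A second spice jar that looks just like jar_brown, same size and mass; origin at the centre of its underside
- kettle: White jug kettle, about 157 x 198 mm and 222 mm high, bystander beside the bar's handle on the side away from the jars; its body reaches at most 100 mm from its origin (on the worktop)
- tomato: Red tomato, 58 mm, bystander on the front edge left of the mat; origin at its underside

How it is judged:
By the outcome, as a careful person would: the job done as asked, in the order asked, and still so for the second after the job is handed in, with the robot touching nothing.
It also fails if it takes over 48 s, if anything falls off the work surface, if the arm or the gripper's body presses on something with over 40 N, if the wrist force passes 120 N, or if a joint passes its speed limit or range.

## Working session

There is one attempt and no reset: what is moved stays moved. The work goes in short steps, Python scripts to look and compute and a shell command to move; the robot and the scene stay as the last step left them, time stands still between calls to the robot, and variables do not carry over. Pictures are saved under pics/ and viewed, at most 10 in all, crops included, and the job is handed in when it is done.

```bash
mkdir -p pics; ls; cat > h.py <<'E'
import numpy as np, cv2
from plant import ctrl
from scipy.spatial.transform import Rotation as R
def shot(name,fn=None):
    st=ctrl.get_state(); c=ctrl.read_camera(name)
    if 'xyz' in c:
        r=np.array(c['rotation']); r=r if r.shape==(3,3) else R.from_quat(r).as_matrix(); t=np.array(c['xyz'])
    else:
        T=np.array(c['tool_from_camera']); W=R.from_quat(st['tcp_rot']).as_matrix()
        r=W@T[:3,:3]; t=W@T[:3,3]+np.array(st['eef_pos'])
    c['r'],c['t']=r,t
    if fn: cv2.imwrite('pics/'+fn,c['img'][:,:,::-1])
    return c
def rays(c,uv):
    p=cv2.undistortPoints(np.array(uv,float).reshape(-1,1,2),np.array(c['camera_matrix']),np.array(c['distortion'])).reshape(-1,2)
    return np.c_[p[:,0],-p[:,1],-np.ones(len(p))]
def plane(c,uv,z):
    d=rays(c,uv)@c['r'].T
    return c['t']+d*((z-c['t'][2])/d[:,2])[:,None]
def cloud(c):
    v,u=np.mgrid[0:400,0:640]; uv=np.c_[u.ravel(),v.ravel()]
    P=rays(c,uv)*c['depth'].ravel()[:,None]
    P=P@c['r'].T+c['t']; P[c['depth'].ravel()<=0]=np.nan
    return P.reshape(400,640,3)
E
python3 - <<'E'
from h import *
print(ctrl.get_state())
a=shot('top','top1.png'); b=shot('side','side1.png')
np.savez('first.npz',top=a['img'],td=a['depth'],side=b['img'],sd=b['depth'])
print(a['t'],a['r'],b['t'])
for n,c in(('t',a),('s',b)):
    P=cloud(c); np.save(n+'.npy',P); print(n,np.isfinite(P[...,2]).mean())
cv2.imwrite('pics/both.png',np.vstack([cv2.resize(a['img'],(480,300)),cv2.resize(b['img'],(480,300))])[:,:,::-1])
E
```

```text
pics
{'time': 0.0, 'qpos': array([ 1.00197014e+00,  2.87179643e-01,  1.57818244e+00,  1.60379219e-06,
        1.27862227e+00, -1.49999170e-01]), 'dq': array([ 6.37562789e-04,  2.93795888e-04,  9.26597617e-05, -2.99029946e-04,
       -1.81900611e-03,  4.62190043e-04]), 'joint_efforts': array([-4.75488123e-04, -4.05978870e+01, -2.92628431e+01, -2.04720304e-04,
        5.90621246e-03,  5.08745089e-06]), 'eef_pos': array([0.27412509, 0.61610337, 0.22993493]), 'tcp_rot': array([ 2.07886336e-01,  9.78152259e-01, -1.11917055e-03, -4.21328745e-04]), 'contact_force': array([ 0.778996  ,  0.01412736, -0.38522872]), 'wrist_torque': array([ 0.01014098, -0.01087483, -0.01535352]), 'finger_force': 0.0, 'opening': 0.997889940524844}
[ 0.44610232 -0.12510706  1.20355752] [[ 0.01592499  0.99556297 -0.09274027]
 [-0.99957116  0.01357198 -0.02594779]
 [-0.02457399  0.09311372  0.99535218]] [0.34932378 0.71815481 0.90656101]
t 0.99591015625
s 0.99597265625
```

View pics/top1.png

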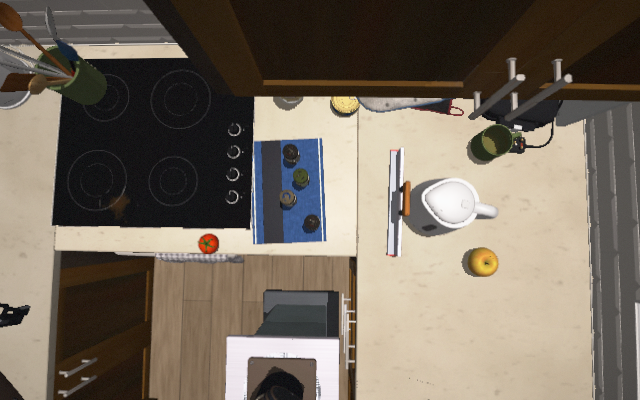

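View pics/side1.png

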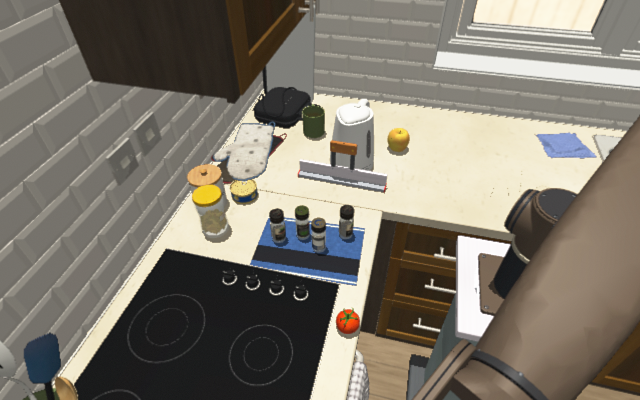

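The top view shows the mat at cols 254–326, rows 138–243, with its stripe at cols 262–282. The caps are near (291,153), (301,178), (288,199) and (312,223). The bar is at cols 388–403, rows 149–256, its handle at (406,198), the kettle at (448,205) and the tomato at (208,243). In the side view the bar stands in front of the kettle with its pushing edge facing the jars.

```bash
python3 - <<'E'
from h import *
P=np.load('t.npy'); S=np.load('s.npy'); f=np.load('first.npz'); a=f['top']; 
class O: pass
c=shot('top')
hsv=cv2.cvtColor(a,cv2.COLOR_RGB2HSV)
# mat
blue=cv2.inRange(hsv,(100,100,40),(125,255,255)); 
X=plane(c,np.argwhere(blue>0)[:,::-1],0).astype(np.float32)[:,:2]
m=(X[:,0]>.4)&(X[:,0]<1)&(X[:,1]<.2)&(X[:,1]>-.25); print('mat',cv2.minAreaRect(X[m]*1000),X[m].min(0),X[m].max(0))
# stripe: dark & low
roi=np.zeros((400,640),bool); roi[140:243,256:290]=1
v=hsv[...,2]
dk=roi&(v<60)&(P[...,2]<.02)
Xs=plane(c,np.argwhere(dk)[:,::-1],0)[:,:2].astype(np.float32); print('stripe',cv2.minAreaRect(Xs*1000),len(Xs))
# jars : height>0.085 
roi[:]=0; roi[130:245,258:326]=1
h=(roi&(P[...,2]>.085)&(P[...,2]<.125)).astype(np.uint8)
n,l,st,ce=cv2.connectedComponentsWithStats(h)
for i in range(1,n):
    if st[i,4]>20:
        Q=P[l==i]; print('jar',ce[i].round(1),st[i,4],np.median(Q,0).round(4),plane(c,[ce[i]],.105)[0].round(4), Q[:,2].max(),a[l==i].mean(0).round())
# bar
A=P.reshape(-1,3); 
h=(A[:,0]>.35)&(A[:,0]<.9)&(A[:,1]>-.40)&(A[:,1]<-.2)
for lo,hi in((.045,.065),(.006,.025),(.13,.17)):
    q=A[h&(A[:,2]>lo)&(A[:,2]<hi)]; 
    print(lo,len(q),cv2.minAreaRect((q[:,:2]*1000).astype(np.float32)),q.min(0),q.max(0))
k=(A[:,0]>.4)&(A[:,0]<.9)&(A[:,1]<-.3)&(A[:,1]>-.6)&(A[:,2]>.06)&(A[:,2]<.26); q=A[k];print('kettle+handle',q.min(0),q.max(0))
red=cv2.inRange(hsv,(0,180,120),(8,255,255))[220:260,190:230]; y,x=np.nonzero(red); print('tom',plane(c,[[x.mean()+190,y.mean()+220]],.035))
# overhead cabinet
q=A[(A[:,2]>.3)&(A[:,1]<.3)&(A[:,0]>.5)]; print('cab',q.min(0),np.percentile(q[:,0],[1,5]),np.percentile(q[:,2],[1,5,50]))
E
```

```text
mat ((636.865234375, -33.398590087890625), (288.3885498046875, 495.84814453125), 72.14838409423828) [ 0.41486007 -0.24096757] [0.84091806 0.09917762]
stripe ((568.266845703125, 25.017019271850586), (291.62066650390625, 77.50438690185547), 3.235760450363159) 137
jar [290.  151.8] 197 [ 0.66   -0.0214  0.1047] [ 0.6604 -0.0214  0.105 ] 0.11116879600052543 [46. 43. 40.]
jar [300.2 176. ] 190 [ 0.5959 -0.0496  0.1046] [ 0.5958 -0.0499  0.105 ] 0.11057091106094408 [66. 71. 44.]
jar [286.5 197.2] 198 [ 0.5395 -0.0145  0.1044] [ 0.5391 -0.0149  0.105 ] 0.10939097843406964 [88. 81. 73.]
jar [311.5 222.1] 191 [ 0.4747 -0.0829  0.1048] [ 0.4746 -0.0819  0.105 ] 0.11015170563428689 [49. 45. 43.]
0.045 1170 ((632.4168090820312, -350.220703125), (455.4034423828125, 188.3710479736328), 14.043079376220703) [ 0.39013305 -0.39977586  0.04501582] [ 0.83159689 -0.20511966  0.06494921]
0.006 951 ((588.7586669921875, -307.9176025390625), (469.2823181152344, 174.90672302246094), 5.93125057220459) [ 0.36094514 -0.39999851  0.00600216] [ 0.81460678 -0.2014786   0.02495372]
0.13 436 ((523.59228515625, -356.37420654296875), (125.51863861083984, 84.84981536865234), 0.14152568578720093) [ 0.46093795 -0.398954    0.13013065] [ 0.58645581 -0.31400144  0.16980636]
kettle+handle [ 0.40153329 -0.59995603  0.0600056 ] [ 0.82521936 -0.31400144  0.22527652]
tom [[0.4130068  0.20660208 0.035     ]]
cab [ 0.63955466 -0.66378865  0.49371474] [0.6432166  0.68057834] [0.50292983 0.52581232 0.6826184 ]
```

```bash
python3 - <<'E'
from h import *
P=np.load('t.npy'); S=np.load('s.npy'); f=np.load('first.npz'); a=f['top']; b=f['side']
c=shot('top'); s=shot('side')
hsv=cv2.cvtColor(a,cv2.COLOR_RGB2HSV)
def rect(X): 
    (cx,cy),(w,h),an=cv2.minAreaRect((X[:,:2]*1000).astype(np.float32)); return np.round([cx,cy,w,h,an],1)
def big(m):
    n,l,st,_=cv2.connectedComponentsWithStats(m.astype(np.uint8)); return l==1+st[1:,4].argmax()
roi=np.zeros((400,640),bool); roi[130:250,245:335]=1
blue=big(roi&(cv2.inRange(hsv,(100,90,40),(125,255,255))>0)&(P[...,2]<.015))
print('blue top',rect(plane(c,np.argwhere(blue)[:,::-1],0)))
hs=cv2.cvtColor(b,cv2.COLOR_RGB2HSV); 
bl=(cv2.inRange(hs,(100,90,40),(125,255,255))>0)&(abs(S[...,2])<.015)&(S[...,0]<.8)&(S[...,0]>.35)&(S[...,1]>-.2)&(S[...,1]<.15)
print('blue side',rect(plane(s,np.argwhere(bl)[:,::-1],0)))
# stripe edge: per row transitions
for r in range(165,240,15): print(r,hsv[r,250:292:2,2].tolist())
# stripe from side: dark low pixels
dk=big((hs[...,2]<55)&(abs(S[...,2])<.012)&(S[...,0]<.75)&(S[...,0]>.4)&(S[...,1]>-.02)&(S[...,1]<.1))
print('stripe side',rect(plane(s,np.argwhere(dk)[:,::-1],0)))
# bar orange handle
roi[:]=0; roi[170:225,395:420]=1
og=big(roi&(cv2.inRange(hsv,(3,120,60),(18,255,255))>0)); print('handle top',rect(plane(c,np.argwhere(og)[:,::-1],.155)),og.sum(),np.nanmedian(P[og],0))
og=big((cv2.inRange(hs,(3,120,60),(18,255,255))>0)&(S[...,1]<-.25)&(S[...,1]>-.4)); q=S[og];print('handle side',np.nanmedian(q,0),np.nanpercentile(q,[3,97],0))
# web points
A=S.reshape(-1,3); q=A[(A[:,0]>.33)&(A[:,0]<.72)&(A[:,1]>-.37)&(A[:,1]<-.26)&(A[:,2]>.025)&(A[:,2]<.052)]
vx,vy,x0,y0=cv2.fitLine((q[:,:2]).astype(np.float32),cv2.DIST_HUBER,0,.002,.01).ravel(); print('web face side',len(q),np.degrees(np.arctan2(vy,vx)),x0,y0,np.percentile(q[:,0],[0,1,99,100]))
T=P.reshape(-1,3); q=T[(T[:,0]>.33)&(T[:,0]<.75)&(T[:,1]>-.36)&(T[:,1]<-.26)&(T[:,2]>.045)&(T[:,2]<.065)]
vx,vy,x0,y0=cv2.fitLine((q[:,:2]).astype(np.float32),cv2.DIST_HUBER,0,.002,.01).ravel(); print('web top',len(q),np.degrees(np.arctan2(vy,vx)),x0,y0,np.percentile(q[:,0],[0,1,99,100]))
q=T[(T[:,0]>.3)&(T[:,0]<.8)&(T[:,1]>-.65)&(T[:,1]<-.35)&(T[:,2]>.18)];print('kettle top',np.percentile(q,[1,50,99],0).round(3))
g=roi*0; 
cv2.imwrite('pics/zoom.png',cv2.resize(a[125:270,245:430],None,fx=4,fy=4,interpolation=cv2.INTER_CUBIC)[:,:,::-1])
E
```

```text
blue top [569.9 -43.8 297.3 109.5   3.3]
blue side [608.5 -45.4 275.7 389.8  89.9]
165 [21, 170, 197, 142, 143, 140, 66, 58, 62, 59, 62, 62, 66, 63, 62, 63, 139, 64, 64, 62, 60]
180 [23, 195, 215, 138, 141, 144, 105, 62, 62, 66, 64, 62, 64, 63, 61, 66, 144, 141, 139, 133, 137]
195 [19, 149, 245, 144, 137, 142, 126, 63, 62, 64, 66, 65, 64, 61, 67, 101, 87, 86, 110, 111, 91]
210 [73, 129, 217, 147, 144, 146, 140, 59, 63, 63, 66, 64, 66, 67, 68, 64, 69, 108, 112, 116, 146]
225 [238, 130, 159, 151, 135, 146, 150, 63, 61, 63, 63, 64, 64, 64, 66, 68, 66, 134, 148, 140, 141]
stripe side [563.8  37.3 294.9  53.8   3.6]
handle top [ 535.8 -318.    17.4   83.1   89.8] 236 [ 0.53449932 -0.31948422  0.15300943]
handle side [ 0.53349228 -0.31462613  0.14184102] [[ 0.49529501 -0.32301534  0.12092083]
 [ 0.57345716 -0.31040216  0.1565532 ]]
web face side 667 -1.8123932 0.51698387 -0.31592622 [0.38613824 0.39003341 0.67907868 0.68262508]
web top 465 -1.8021584 0.55685467 -0.32337925 [0.39013305 0.39300313 0.68164132 0.68425178]
kettle top [[ 0.477 -0.619  0.199]
 [ 0.682 -0.426  0.637]
 [ 0.692 -0.352  0.806]]
```

View pics/zoom.png

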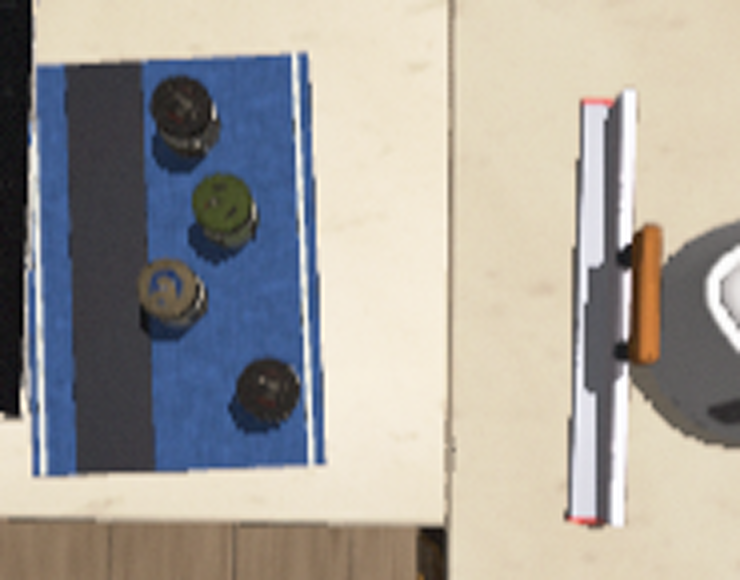

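The zoom shows two dark caps (jar_brown and jar_twin), a green one and a pale one. The dark stripe runs from (105,65) to (115,470), and the bar's web and orange handle at (647,290) stand close to the kettle. Next I'll fix the mat frame and work out the first move.

```bash
cat >> h.py <<'E'
def go(x,y,z,yaw):
    "tool TCP to x,y,z with tool-y axis at angle yaw deg (mod 180)"
    st=ctrl.get_state(); W=R.from_quat(st['tcp_rot']).as_matrix()
    d=W.T@(np.array([x,y,z])-st['eef_pos'])*100
    cur=np.degrees(np.arctan2(W[1,1],W[0,1])); tw=-((yaw-cur+90)%180-90)
    print('t',round(st['time'],2),'tcp',st['eef_pos'].round(4),'yawY',round(cur,1),'tilt',W[2,2].round(4),'F',st['contact_force'].round(1),'open',round(st['opening'],3),'-> dx dy dz',d.round(2),'twist',round(tw,1))
E
python3 - <<'E'
from h import *
f=np.load('first.npz'); a=f['top']; b=f['side']; c=shot('top')
hsv=cv2.cvtColor(a,cv2.COLOR_RGB2HSV); P=np.load('t.npy')
L=[];Rr=[];B=[]
for r in range(145,242):
    v=hsv[r,255:275,2].astype(float); i=np.flatnonzero(v<100)
    if len(i): 
        k=i[0]; u=255+k-1+(v[k-1]-100)/(v[k-1]-v[k]); L.append((u,r))
    if 207<r or 140<r<148:
        v=hsv[r,272:292,2].astype(float); i=np.flatnonzero(v>100)
        if len(i) and i[0]>0: k=i[0]; Rr.append((272+k-1+(100-v[k-1])/(v[k]-v[k-1]),r))
for n,e in(('L',L),('R',Rr)):
    X=plane(c,e,0)[:,:2].astype(np.float32); vx,vy,x0,y0=cv2.fitLine(X,cv2.DIST_HUBER,0,.002,.01).ravel()
    print(n,len(e),'yaw',np.degrees(np.arctan2(vy,vx)).round(2),'y at x=.567',y0+vy/vx*(.567-x0))
print(ctrl.get_state()['tcp_rot'])
go(.52,.15,.25,88.2); go(.412,-.318,.2,88.2)
E
```

```text
L 97 yaw 3.27 y at x=.567 0.06661909
R 37 yaw 3.26 y at x=.567 0.010190122
[ 2.07874763e-01  9.78155357e-01 -4.00547156e-04 -1.42372692e-04]
t 0.3 tcp [0.2744 0.6165 0.2308] yawY 66.0 tilt -1.0 F [-0.1  0.6  0.4] open 0.998 -> dx dy dz [-41.41 -32.63  -1.89] twist -22.2
t 0.3 tcp [0.2744 0.6165 0.2308] yawY 66.0 tilt -1.0 F [-0.1  0.6  0.4] open 0.998 -> dx dy dz [-50.58 -79.77   3.14] twist -22.2
```

```bash
python3 -m pendant '[{"dx":-41.4,"dy":-32.6,"dz":-2,"twist":-22.2},{"dx":-41.4,"dy":-32.6,"dz":-2,"twist":-22.2},{"dx":-41.4,"dy":-32.6,"dz":-2,"twist":-22.2},{"dx":-41.4,"dy":-32.6,"dz":-2,"twist":-22.2},{"dx":-41.4,"dy":-32.6,"dz":-2,"twist":-22.2},{"dx":-41.4,"dy":-32.6,"dz":-2,"twist":-22.2},{"dx":-41.4,"dy":-32.6,"dz":-2,"twist":-22.2},{"dx":-41.4,"dy":-32.6,"dz":-2,"twist":-22.2},{"dx":-41.4,"dy":-32.6,"dz":-2,"twist":-22.2}]' 100 && python3 -c "
from h import *
go(.412,-.318,.16,88.2)"
```

```text
time: 1.42
eef_pos: [0.5213, 0.1476, 0.2517]
tcp_rot: [0.017, 1.0, -0.0, 0.0]
contact_force: [0.5, 0.8, -0.4]
opening: 1.002
finger_force: 0.0
t 1.43 tcp [0.5213 0.1476 0.2517] yawY 88.0 tilt -1.0 F [ 0.5  0.8 -0.4] open 1.002 -> dx dy dz [  9.33 -46.91   9.18] twist -0.2
```

```bash
python3 -m pendant '[{"dx":9.3,"dy":-46.9,"dz":9.0,"twist":0},{"dx":9.3,"dy":-46.9,"dz":9.0,"twist":0},{"dx":9.3,"dy":-46.9,"dz":9.0,"twist":0},{"dx":9.3,"dy":-46.9,"dz":9.0,"twist":0},{"dx":9.3,"dy":-46.9,"dz":9.0,"twist":0},{"dx":9.3,"dy":-46.9,"dz":9.0,"twist":0},{"dx":9.3,"dy":-46.9,"dz":9.0,"twist":0},{"dx":9.3,"dy":-46.9,"dz":9.0,"twist":0},{"dx":9.3,"dy":-46.9,"dz":9.0,"twist":0}]' 60 && python3 - <<'E'
from h import *
w=shot('wrist','w1.png'); P=cloud(w); A=P.reshape(-1,3)
q=A[(A[:,0]>.33)&(A[:,0]<.48)&(A[:,1]>-.36)&(A[:,1]<-.27)&(A[:,2]>.045)&(A[:,2]<.065)]
if len(q)>20:
    vx,vy,x0,y0=cv2.fitLine(q[:,:2].astype(np.float32),cv2.DIST_HUBER,0,.002,.01).ravel(); print(len(q),np.degrees(np.arctan2(vy,vx)),'y@.412',y0+vy/vx*(.412-x0),q[:,0].min(),np.median(q[:,2]))
go(.412,-.318,.021,88.2)
E
```

```text
time: 2.55
eef_pos: [0.4112, -0.3179, 0.1607]
tcp_rot: [0.018, 1.0, 0.0, -0.0]
contact_force: [-0.5, -1.2, 0.1]
opening: 0.601
finger_force: 0.0
1556 -1.6515437 y@.412 -0.31799617 0.38476950870126214 0.05622698700521696
t 2.6 tcp [ 0.4118 -0.3163  0.1609] yawY 88.0 tilt -1.0 F [0.1 0.6 0.7] open 0.598 -> dx dy dz [-0.03 -0.18 13.99] twist -0.2
```

View pics/w1.png

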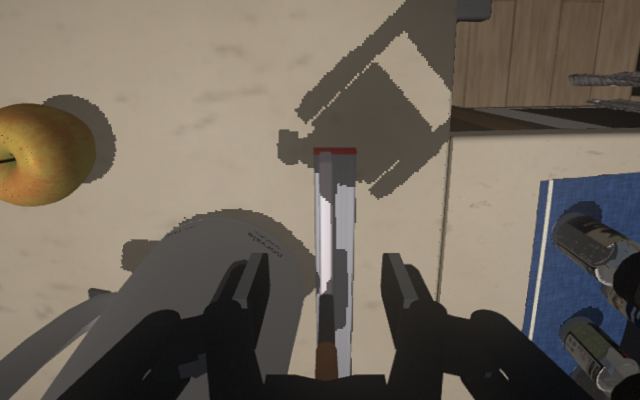

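The wrist view shows the bar's end at (335,150), with the fingers straddling the web. The kettle is on the left, so I'll check clearance before descending.

```bash
python3 - <<'E'
from h import *
for n in ('wrist','side','top'):
    A=cloud(shot(n)).reshape(-1,3)
    for lo,hi in((.02,.09),(.09,.15),(.15,.23)):
        q=A[(A[:,0]>.33)&(A[:,0]<.62)&(A[:,1]<-.335)&(A[:,1]>-.56)&(A[:,2]>lo)&(A[:,2]<hi)]
        if n=='wrist': q=q[(q[:,2]<.13)]
        if len(q): print(n,lo,len(q),np.percentile(q,[2,98],0).round(3).tolist())
E
python3 -m pendant '[{"dx":0,"dy":-0.1,"dz":5},{"dx":0,"dy":-0.1,"dz":9},{"dx":0,"dy":-0.1,"dz":9}]'
```

```text
wrist 0.02 15813 [[0.338, -0.55, 0.023], [0.514, -0.347, 0.088]]
wrist 0.09 7319 [[0.449, -0.524, 0.091], [0.516, -0.351, 0.129]]
side 0.02 849 [[0.34, -0.554, 0.024], [0.565, -0.345, 0.087]]
side 0.09 402 [[0.452, -0.416, 0.092], [0.585, -0.35, 0.149]]
side 0.15 1285 [[0.459, -0.501, 0.152], [0.577, -0.346, 0.221]]
top 0.02 819 [[0.341, -0.558, 0.03], [0.584, -0.349, 0.087]]
top 0.09 318 [[0.454, -0.524, 0.092], [0.588, -0.351, 0.149]]
top 0.15 2647 [[0.465, -0.52, 0.16], [0.577, -0.353, 0.221]]$[0]: bad value
```

```bash
python3 -m pendant '[{"dx":0,"dy":-0.1,"dz":6,"twist":0},{"dx":0,"dy":-0.1,"dz":10,"twist":0},{"dx":0,"dy":-0.1,"dz":13,"twist":0},{"dx":0,"dy":-0.1,"dz":14,"twist":0},{"dx":0,"dy":-0.1,"dz":14,"twist":0}]' && python3 -c "
from h import *
go(.412,-.318,.021,88.2)"
```

```text
time: 3.38
eef_pos: [0.4129, -0.3157, 0.0216]
tcp_rot: [0.015, 1.0, 0.0, -0.0]
contact_force: [-0.0, 0.2, 0.6]
opening: 0.601
finger_force: 0.0
t 3.38 tcp [ 0.4129 -0.3157  0.0216] yawY 88.3 tilt -1.0 F [-0.   0.2  0.6] open 0.601 -> dx dy dz [ 0.08 -0.23  0.06] twist 0.1
```

```bash
python3 -m pendant '[{"dx":0,"dy":-0.1,"dz":0,"twist":0},{"dx":0,"dy":-0.1,"dz":0,"twist":0},{"dx":0,"dy":-0.1,"dz":0,"twist":0},{"dx":0,"dy":-0.1,"dz":0,"twist":0},{"dx":0,"dy":-0.1,"dz":0,"twist":0},{"dx":0,"dy":-0.1,"dz":0,"twist":0}]' 0 110 && python3 -m pendant '[{"dx":0,"dy":0.2,"dz":-0.7,"twist":0},{"dx":0,"dy":0.8,"dz":-1.2,"twist":0},{"dx":0,"dy":0.8,"dz":-1.2,"twist":0}]'; python3 - <<'E'
from h import *
go(.412,-.318,.021,88.2)
A=cloud(shot('side','s2.png')).reshape(-1,3)
q=A[(A[:,0]>.43)&(A[:,0]<.72)&(A[:,1]>-.37)&(A[:,1]<-.25)&(A[:,2]>.015)&(A[:,2]<.085)]
for x in np.arange(.44,.70,.04):
    k=q[abs(q[:,0]-x)<.01]; print(x.round(2),len(k),np.percentile(k[:,2],[95,99]).round(3) if len(k) else '')
E
```

```text
time: 4.12
eef_pos: [0.4132, -0.3183, 0.0229]
tcp_rot: [0.016, 1.0, -0.001, 0.001]
contact_force: [-0.8, 1.0, 6.6]
opening: 0.1
finger_force: 107.9
time: 4.5
eef_pos: [0.4122, -0.3085, 0.0331]
tcp_rot: [0.015, 1.0, 0.0, -0.0]
contact_force: [0.1, 0.4, -3.0]
opening: 0.098
finger_force: 107.1
t 4.5 tcp [ 0.4122 -0.3085  0.0331] yawY 88.2 tilt -1.0 F [ 0.1  0.4 -3. ] open 0.098 -> dx dy dz [-0.01 -0.95  1.21] twist 0.0
0.44 109 [0.065 0.068]
0.48 194 [0.079 0.085]
0.52 144 [0.079 0.083]
0.56 182 [0.082 0.084]
0.6 103 [0.065 0.067]
0.64 93 [0.065 0.066]
0.68 72 [0.065 0.067]
```

View pics/s2.png

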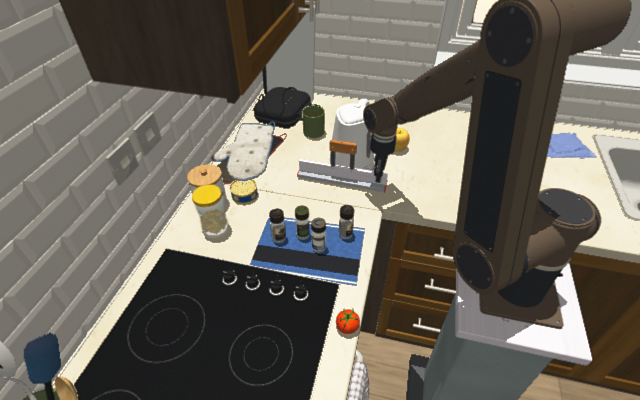

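The side view shows the bar pinched at its near end, lifted about 10 mm and level. Now I'll carry it away from the kettle and turn it parallel to the mat.

```bash
python3 -m pendant '[{"dx":0,"dy":1,"dz":0,"twist":0},{"dx":0,"dy":3,"dz":0,"twist":-0.5},{"dx":-0.5,"dy":5,"dz":0,"twist":-1.5},{"dx":-1,"dy":7,"dz":0,"twist":-2.5},{"dx":-1.5,"dy":9,"dz":0,"twist":-3.5},{"dx":-2,"dy":10.7,"dz":0,"twist":-4.5},{"dx":-2.1,"dy":11.7,"dz":0,"twist":-5.1},{"dx":-2.1,"dy":11.7,"dz":0.4,"twist":-5.1},{"dx":-2.1,"dy":11.7,"dz":0.8,"twist":-5.1},{"dx":-2.1,"dy":11.7,"dz":0.8,"twist":-5.1}]' && python3 - <<'E'
from h import *
go(.437,-.192,.023,93.3)
A=cloud(shot('side')).reshape(-1,3)
q=A[(A[:,0]>.43)&(A[:,0]<.74)&(A[:,1]>-.21)&(A[:,1]<-.13)&(A[:,2]>.025)&(A[:,2]<.08)]
for x in np.arange(.46,.72,.04):
    k=q[abs(q[:,0]-x)<.01]; print(x.round(2),len(k),np.percentile(k[:,2],[95,99]).round(3) if len(k) else '')
E
```

```text
time: 5.8
eef_pos: [0.437, -0.1935, 0.0249]
tcp_rot: [-0.028, 1.0, 0.0, -0.0]
contact_force: [-0.2, 0.6, -2.4]
opening: 0.104
finger_force: 107.2
t 5.8 tcp [ 0.437  -0.1935  0.0249] yawY 93.3 tilt -1.0 F [-0.2  0.6 -2.4] open 0.104 -> dx dy dz [-0.01  0.15  0.19] twist -0.0
0.46 64 [0.059 0.06 ]
0.5 59 [0.059 0.06 ]
0.54 59 [0.063 0.075]
0.58 70 [0.072 0.077]
0.62 58 [0.058 0.059]
0.66 59 [0.057 0.058]
0.7 53 [0.057 0.058]
```

```bash
python3 -m pendant '[{"dx":0,"dy":0,"dz":0.1,"twist":0},{"dx":0,"dy":0,"dz":0.2,"twist":0},{"dx":0,"dy":0,"dz":0.3,"twist":0},{"dx":0,"dy":0,"dz":0.3,"twist":0}]'
```

```text
time: 6.35
eef_pos: [0.4377, -0.1935, 0.0229]
tcp_rot: [-0.029, 1.0, -0.0, 0.0]
contact_force: [-2.4, -0.4, 2.0]
opening: 0.099
finger_force: 108.0
```

```bash
python3 -m pendant '[{"dx":0,"dy":0,"dz":0.2,"twist":0},{"dx":0,"dy":0,"dz":0.2,"twist":0},{"dx":0,"dy":0,"dz":0.2,"twist":0},{"dx":0,"dy":0,"dz":0.2,"twist":0},{"dx":0,"dy":0,"dz":-5,"twist":0},{"dx":0,"dy":0,"dz":-11,"twist":0},{"dx":0,"dy":0,"dz":-17,"twist":0},{"dx":0,"dy":0,"dz":-19.5,"twist":0},{"dx":-5,"dy":0,"dz":-19.5,"twist":0},{"dx":-9,"dy":0,"dz":-19.5,"twist":0}]' 60 && python3 - <<'E'
from h import *
c=shot('top'); P=cloud(c); hsv=cv2.cvtColor(c['img'],cv2.COLOR_RGB2HSV)
for n in('wrist','side','top'):
    c=shot(n,'x_%s.png'%n); P=cloud(c); hsv=cv2.cvtColor(c['img'],cv2.COLOR_RGB2HSV)
    m=(cv2.inRange(hsv,(3,120,60),(18,255,255))>0)&(P[...,1]<-.13)&(P[...,1]>-.25)&(P[...,2]>.1)&(P[...,2]<.18)
    q=P[m]
    if len(q)>20: print(n,'handle',len(q),np.percentile(q,[2,50,98],0).round(4).tolist())
    A=P.reshape(-1,3); q=A[(A[:,0]>.4)&(A[:,0]<.75)&(A[:,1]>-.23)&(A[:,1]<-.15)&(A[:,2]>.047)&(A[:,2]<.062)]
    if len(q)>20:
        vx,vy,x0,y0=cv2.fitLine(q[:,:2].astype(np.float32),cv2.DIST_HUBER,0,.002,.01).ravel(); print(n,'web',len(q),np.degrees(np.arctan2(vy,vx)),'y@.5625',y0+vy/vx*(.5625-x0),np.percentile(q[:,0],[0,1,99,100]))
go(.5625,-.186,.116,93.3)
E
```

```text
time: 7.6
eef_pos: [0.5287, -0.188, 0.2185]
tcp_rot: [-0.029, 1.0, -0.001, 0.001]
contact_force: [0.8, -0.2, -0.3]
opening: 0.602
finger_force: 0.0
wrist handle 1370 [[0.5406, -0.1927, 0.1528], [0.5683, -0.1864, 0.1549], [0.5982, -0.1797, 0.1564]]
wrist web 1866 3.2858377 y@.5625 -0.18676706 [0.41023465 0.41173872 0.70537639 0.70827153]
side handle 409 [[0.5199, -0.188, 0.1193], [0.5736, -0.179, 0.1354], [0.9503, -0.1313, 0.1568]]
side web 384 3.479622 y@.5625 -0.1822226 [0.41205966 0.41470625 0.70459783 0.70800372]
top web 89 3.4777172 y@.5625 -0.18715091 [0.48325811 0.48340371 0.7079219  0.70850199]
t 7.8 tcp [ 0.5271 -0.1876  0.2167] yawY 93.4 tilt -1.0 F [-0.2 -0.3 -0.6] open 0.602 -> dx dy dz [-3.55 -0.05 10.07] twist 0.1
```

View pics/x_side.png

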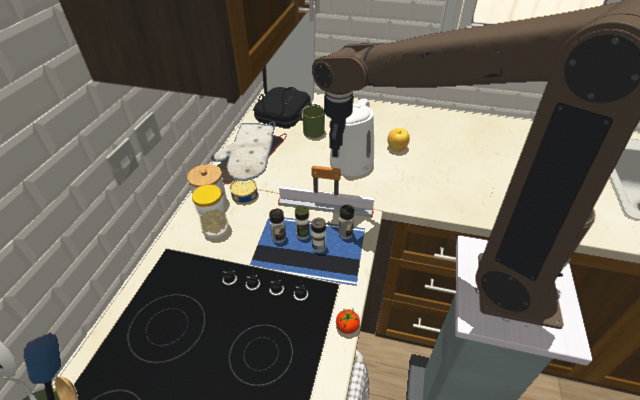

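The side view shows the bar standing upright at about (325,195), well clear of the kettle, with the gripper above it. Now the handle.

```bash
python3 -m pendant '[{"dx":-3.2,"dy":0.05,"dz":0,"twist":0},{"dx":-3.2,"dy":0.05,"dz":3,"twist":0},{"dx":-3.2,"dy":0.05,"dz":7,"twist":0},{"dx":-3.2,"dy":0.05,"dz":10.1,"twist":0},{"dx":-3.2,"dy":0.05,"dz":10.1,"twist":0}]' && python3 -m pendant '[{"dx":0,"dy":0,"dz":0,"twist":0},{"dx":0,"dy":0,"dz":0,"twist":0},{"dx":0,"dy":0,"dz":0,"twist":0},{"dx":0,"dy":0,"dz":0,"twist":0},{"dx":0,"dy":0,"dz":0,"twist":0}]' 0 110 && python3 -m pendant '[{"dx":0,"dy":0,"dz":-0.1,"twist":0},{"dx":0,"dy":0,"dz":-0.2,"twist":0},{"dx":0,"dy":0,"dz":-0.2,"twist":0},{"dx":0,"dy":0,"dz":-0.2,"twist":0}]'; python3 - <<'E'
from h import *
go(.5625,-.186,.116,93.3)
for n in('side','top'):
    c=shot(n); P=cloud(c); A=P.reshape(-1,3); q=A[(A[:,0]>.4)&(A[:,0]<.75)&(A[:,1]>-.23)&(A[:,1]<-.15)&(A[:,2]>.047)&(A[:,2]<.062)]
    vx,vy,x0,y0=cv2.fitLine(q[:,:2].astype(np.float32),cv2.DIST_HUBER,0,.002,.01).ravel(); print(n,'web',len(q),np.degrees(np.arctan2(vy,vx)),'y@.56',y0+vy/vx*(.56-x0),np.percentile(q[:,0],[1,99]))
E
```

```text
time: 8.43
eef_pos: [0.556, -0.1846, 0.1132]
tcp_rot: [-0.029, 1.0, 0.002, -0.003]
contact_force: [0.1, 0.2, 0.6]
opening: 0.599
finger_force: 0.0
time: 9.05
eef_pos: [0.5602, -0.1865, 0.1188]
tcp_rot: [-0.029, 1.0, -0.001, 0.001]
contact_force: [-2.4, -0.9, 6.3]
opening: 0.152
finger_force: 108.3
time: 9.55
eef_pos: [0.5597, -0.1858, 0.1189]
tcp_rot: [-0.029, 1.0, -0.0, 0.001]
contact_force: [2.1, -1.3, 3.5]
opening: 0.15
finger_force: 107.8
t 9.55 tcp [ 0.5597 -0.1858  0.1189] yawY 93.3 tilt -1.0 F [ 2.1 -1.3  3.5] open 0.15 -> dx dy dz [-0.28 -0.03  0.29] twist -0.0
side web 380 3.2743785 y@.56 -0.1824318 [0.41466206 0.70704435]
top web 61 3.457623 y@.56 -0.18820356 [0.41544107 0.708182  ]
```

```bash
python3 -m pendant '[{"dx":0,"dy":0,"dz":-0.2,"twist":0},{"dx":0,"dy":0,"dz":-0.3,"twist":0},{"dx":-0.2,"dy":0.8,"dz":-0.3,"twist":0},{"dx":-0.5,"dy":2,"dz":-0.3,"twist":0},{"dx":-0.5,"dy":3,"dz":-0.3,"twist":0},{"dx":-0.5,"dy":3.8,"dz":-0.3,"twist":0},{"dx":-0.5,"dy":4,"dz":-0.3,"twist":0},{"dx":-0.5,"dy":4,"dz":-0.3,"twist":0}]'; python3 - <<'E'
from h import *
go(.5625,-.186,.116,93.3)
c=shot('side','s3.png'); P=cloud(c); A=P.reshape(-1,3)
q=A[(A[:,0]>.4)&(A[:,0]<.75)&(A[:,1]>-.18)&(A[:,1]<-.135)&(A[:,2]>.03)&(A[:,2]<.09)]
for x in np.arange(.43,.72,.03):
    k=q[abs(q[:,0]-x)<.008]; print(x.round(2),len(k),np.percentile(k[:,2],[95,99]).round(4) if len(k) else '')
E
```

```text
time: 10.65
eef_pos: [0.5618, -0.1452, 0.1214]
tcp_rot: [-0.029, 1.0, -0.0, 0.0]
contact_force: [0.9, -0.3, -3.8]
opening: 0.151
finger_force: 107.1
t 10.65 tcp [ 0.5618 -0.1452  0.1214] yawY 93.3 tilt -1.0 F [ 0.9 -0.3 -3.8] open 0.151 -> dx dy dz [ 0.17 -4.07  0.54] twist 0.0
0.43 46 [0.0593 0.0607]
0.46 40 [0.0597 0.0611]
0.49 13 [0.0619 0.062 ]
0.52 57 [0.0832 0.089 ]
0.55 44 [0.0601 0.0613]
0.58 54 [0.0801 0.0871]
0.61 41 [0.0595 0.0606]
0.64 31 [0.0596 0.0603]
0.67 14 [0.0591 0.0595]
0.7 7 [0.0592 0.0595]
```

View pics/s3.png

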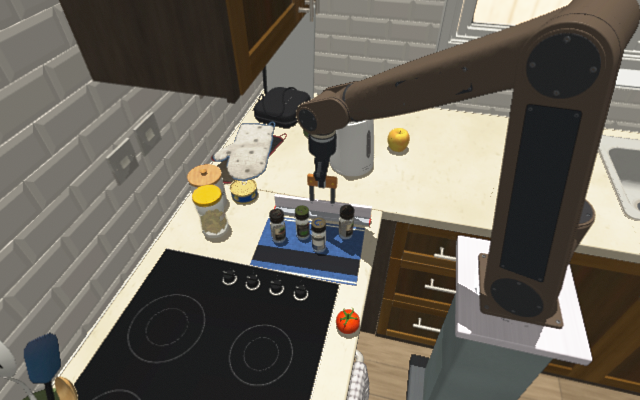

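The bar hangs level about 2 mm above the worktop at (320,212). Pushing begins.

```bash
python3 -m pendant '[{"dx":0,"dy":0.5,"dz":0.1,"twist":0},{"dx":0,"dy":1.2,"dz":0.1,"twist":0},{"dx":0,"dy":1.9,"dz":0.1,"twist":0},{"dx":0,"dy":2.6,"dz":0.1,"twist":0},{"dx":0,"dy":3.3,"dz":0.1,"twist":0},{"dx":0,"dy":4.0,"dz":0.1,"twist":0},{"dx":0,"dy":4.7,"dz":0.1,"twist":0},{"dx":0,"dy":5.4,"dz":0.1,"twist":0},{"dx":0,"dy":5.8,"dz":0.1,"twist":0},{"dx":0,"dy":6.0,"dz":0.1,"twist":0}]'; python3 -m pendant '[{"dx":0,"dy":0.4,"dz":0,"twist":0},{"dx":0,"dy":1.0,"dz":0,"twist":0},{"dx":0,"dy":1.7,"dz":0,"twist":0},{"dx":0,"dy":2.4,"dz":0,"twist":0},{"dx":0,"dy":3.1,"dz":0,"twist":0},{"dx":0,"dy":3.8,"dz":0,"twist":0},{"dx":0,"dy":4.5,"dz":0,"twist":0},{"dx":0,"dy":5.2,"dz":0,"twist":0},{"dx":0,"dy":5.7,"dz":0,"twist":0},{"dx":0,"dy":6.0,"dz":0,"twist":0}]'; cat > meas.py <<'E'
from h import *
# signed normal offset (mm) from stripe centre line
s=np.radians(3.27); n=np.array([-np.sin(s),np.cos(s)]); o=np.array([.567,.0384])
for cam in('side','top'):
    c=shot(cam,'m_%s_%.1f.png'%(cam,ctrl.get_state()['time'])); P=cloud(c)
    roi=(P[...,0]>.42)&(P[...,0]<.72)&(P[...,1]>-.12)&(P[...,1]<.09)
    h=(roi&(P[...,2]>.098)&(P[...,2]<.114)).astype(np.uint8)
    k,l,st,ce=cv2.connectedComponentsWithStats(h)
    for i in range(1,k):
        if st[i,4]>25:
            q=P[l==i]; (u,v),(a,b),_=cv2.minAreaRect((q[:,:2]*1000).astype(np.float32))
            xy=plane(c,[ce[i]],.105)[0,:2]
            print(cam,'jar',st[i,4],'c',xy.round(4),'rect',round(u),round(v),round(a),round(b),'off mm',((xy-o)@n*1000).round(1),((np.array([u,v])/1000-o)@n*1000).round(1),'ztop',np.median(q[:,2]).round(4))
go(.5625,-.186,.116,93.3)
E
python3 meas.py
```

```text
time: 11.95
eef_pos: [0.5583, -0.0853, 0.1204]
tcp_rot: [-0.029, 1.0, -0.0, 0.0]
contact_force: [-0.6, -1.3, -3.5]
opening: 0.151
finger_force: 107.2
time: 13.2
eef_pos: [0.5549, -0.0253, 0.1204]
tcp_rot: [-0.029, 1.0, -0.0, 0.0]
contact_force: [-0.7, -3.7, -3.5]
opening: 0.148
finger_force: 107.3
side jar 26 c [ 0.5852 -0.0194] rect 584 -19 15 8 off mm -58.7 -58.3 ztop 0.1051
side jar 27 c [ 0.5216 -0.0229] rect 521 -24 15 8 off mm -58.6 -59.2 ztop 0.1042
side jar 157 c [0.6572 0.0301] rect 659 28 40 41 off mm -13.4 -15.8 ztop 0.105
side jar 153 c [0.5909 0.0266] rect 591 24 40 39 off mm -13.1 -15.3 ztop 0.1052
side jar 156 c [0.5365 0.023 ] rect 538 21 39 40 off mm -13.7 -16.1 ztop 0.1052
side jar 164 c [0.4685 0.0192] rect 470 17 39 41 off mm -13.5 -15.7 ztop 0.1053
top jar 165 c [0.6608 0.0254] rect 662 25 41 33 off mm -18.3 -18.3 ztop 0.1048
top jar 67 c [0.5343 0.0223] rect 535 20 38 15 off mm -14.2 -16.8 ztop 0.1051
t 13.3 tcp [ 0.5548 -0.0251  0.1203] yawY 93.3 tilt -1.0 F [ 0.1 -2.3 -3.4] open 0.147 -> dx dy dz [  0.16 -16.11   0.42] twist 0.0
```

```bash
python3 -m pendant '[{"dx":0,"dy":0.3,"dz":0,"twist":0},{"dx":0,"dy":0.7,"dz":0,"twist":0},{"dx":0,"dy":1.0,"dz":0,"twist":0},{"dx":0,"dy":1.2,"dz":0,"twist":0},{"dx":0,"dy":1.3,"dz":0,"twist":0},{"dx":0,"dy":1.3,"dz":0,"twist":0}]'; python3 -m pendant '[{"dx":0,"dy":-0.5,"dz":0,"twist":0},{"dx":0,"dy":-2,"dz":0,"twist":0},{"dx":0,"dy":-4.5,"dz":0,"twist":0},{"dx":0,"dy":-7.5,"dz":0,"twist":0},{"dx":0,"dy":-10,"dz":0,"twist":0},{"dx":0,"dy":-12,"dz":0,"twist":0},{"dx":0,"dy":-12,"dz":0,"twist":0}]'; python3 meas.py; python3 - <<'E'
from h import *
import glob
f=sorted(glob.glob('pics/m_top_*'))[-1]; g=sorted(glob.glob('pics/m_side_*'))[-1]
a=cv2.imread(f)[130:250,245:335]; b=cv2.imread(g)[190:290,240:380]
a=cv2.resize(a,None,fx=4.5,fy=4.5,interpolation=cv2.INTER_CUBIC);b=cv2.resize(b,None,fx=2.7,fy=2.7,interpolation=cv2.INTER_CUBIC)
o=np.zeros((540,a.shape[1]+b.shape[1],3),np.uint8); o[:a.shape[0],:a.shape[1]]=a;o[:b.shape[0],a.shape[1]:]=b; cv2.imwrite('pics/z2.png',o);print(o.shape)
E
```

```text
time: 14.05
eef_pos: [0.5541, -0.0125, 0.1204]
tcp_rot: [-0.029, 1.0, 0.0, 0.0]
contact_force: [0.2, -2.7, -2.6]
opening: 0.15
finger_force: 107.2
time: 14.92
eef_pos: [0.561, -0.1338, 0.1203]
tcp_rot: [-0.028, 1.0, 0.0, 0.0]
contact_force: [-0.2, 0.3, -3.1]
opening: 0.149
finger_force: 107.5
side jar 157 c [0.657  0.0429] rect 658 42 41 39 off mm -0.6 -2.0 ztop 0.1051
side jar 163 c [0.5902 0.0394] rect 591 37 39 39 off mm -0.4 -2.5 ztop 0.1051
side jar 161 c [0.5358 0.0363] rect 536 34 39 38 off mm -0.4 -2.5 ztop 0.1048
side jar 173 c [0.4677 0.0325] rect 469 31 41 39 off mm -0.2 -2.1 ztop 0.1051
top jar 184 c [0.6579 0.0382] rect 658 39 41 38 off mm -5.4 -5.0 ztop 0.1052
top jar 183 c [0.5917 0.0341] rect 592 34 38 40 off mm -5.7 -5.4 ztop 0.1049
top jar 184 c [0.5366 0.031 ] rect 536 32 38 37 off mm -5.6 -5.1 ztop 0.1044
top jar 189 c [0.4686 0.0268] rect 469 27 40 38 off mm -6.0 -5.9 ztop 0.105
t 15.03 tcp [ 0.5608 -0.1321  0.1201] yawY 93.3 tilt -1.0 F [-0.3  0.2 -3.3] open 0.149 -> dx dy dz [ 0.13 -5.39  0.4 ] twist -0.0
(540, 783, 3)
```

View pics/z2.png

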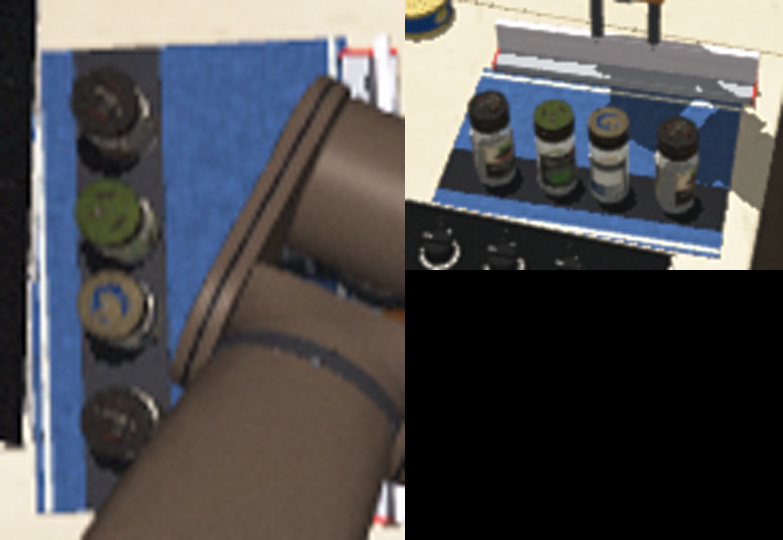

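The composite shows all four jars upright in a straight row on the stripe. The two cameras disagree by about 4 mm on its offset. I'll measure the jar feet against the stripe edge, both at z = 0 in the side view, since that doesn't depend on the calibration.

```bash
python3 - <<'E'
from h import *
c=shot('side'); g=cv2.cvtColor(c['img'],cv2.COLOR_RGB2HSV); t=c['t']
K=np.array(c['camera_matrix']);D=np.array(c['distortion'])
def proj(p):
    q=(np.array(p)-t)@c['r']; q=np.array([q[0],-q[1],-q[2]]); return cv2.projectPoints(q[None],np.zeros(3),np.zeros(3),K,D)[0].ravel()
s=np.radians(3.27); n=np.array([-np.sin(s),np.cos(s)]); o=np.array([.567,.0384])
for x,y in((.6575,.0405),(.591,.037),(.536,.0335),(.468,.030)):
    d=t[:2]-[x,y]; d/=np.linalg.norm(d)
    u0=proj([x+.0205*d[0],y+.0205*d[1],0]); 
    u=int(round(u0[0])); v0=int(round(u0[1])); print('jar',x,'pred base px',u0.round(1),'d.n',round(d@n,3))
    for v in range(v0-6,v0+13):
        pt=plane(c,[[u,v]],0)[0,:2]; print(v,g[v,u].tolist(),round(((pt-o)@n)*1000,1),end=' | ')
    print()
E
```

```text
jar 0.6575 pred base px [274.4 259.3] d.n 0.932
253 [18, 44, 29] -5.5 | 254 [20, 32, 24] -2.0 | 255 [18, 32, 40] 1.5 | 256 [30, 13, 60] 5.0 | 257 [60, 3, 75] 8.5 | 258 [120, 10, 53] 11.9 | 259 [120, 10, 25] 15.3 | 260 [100, 35, 22] 18.8 | 261 [105, 49, 21] 22.2 | 262 [110, 113, 52] 25.5 | 263 [108, 129, 132] 28.9 | 264 [108, 139, 165] 32.3 | 265 [108, 140, 166] 35.6 | 266 [109, 141, 168] 38.9 | 267 [108, 143, 170] 42.2 | 268 [108, 130, 173] 45.5 | 269 [108, 69, 195] 48.8 | 270 [20, 24, 190] 52.1 | 271 [20, 33, 70] 55.3 | 
jar 0.591 pred base px [296.8 262.9] d.n 0.96
257 [50, 113, 54] -3.4 | 258 [40, 52, 44] 0.0 | 259 [27, 41, 68] 3.5 | 260 [33, 32, 95] 6.9 | 261 [75, 7, 77] 10.3 | 262 [120, 10, 50] 13.8 | 263 [110, 31, 25] 17.2 | 264 [90, 13, 20] 20.5 | 265 [120, 28, 27] 23.9 | 266 [109, 105, 80] 27.3 | 267 [108, 140, 169] 30.6 | 268 [108, 141, 172] 33.9 | 269 [108, 140, 170] 37.2 | 270 [108, 141, 166] 40.5 | 271 [109, 144, 163] 43.8 | 272 [109, 110, 174] 47.1 | 273 [98, 21, 227] 50.3 | 274 [37, 9, 246] 53.5 | 275 [25, 22, 142] 56.8 | 
jar 0.536 pred base px [315.7 265.8] d.n 0.978

[... 301 characters left out ...]
 137, 177] 37.5 | 273 [108, 140, 169] 40.8 | 274 [109, 142, 162] 44.1 | 275 [109, 85, 177] 47.3 | 276 [32, 14, 243] 50.5 | 277 [41, 8, 245] 53.7 | 278 [109, 74, 178] 56.9 | 
jar 0.468 pred base px [339.3 269.5] d.n 0.994
264 [24, 17, 77] -0.9 | 265 [18, 17, 75] 2.5 | 266 [23, 13, 77] 5.9 | 267 [45, 6, 79] 9.3 | 268 [60, 3, 74] 12.7 | 269 [120, 18, 29] 16.0 | 270 [120, 12, 21] 19.4 | 271 [105, 20, 26] 22.7 | 272 [111, 76, 70] 26.0 | 273 [109, 129, 150] 29.3 | 274 [109, 137, 175] 32.6 | 275 [108, 141, 172] 35.8 | 276 [108, 137, 167] 39.1 | 277 [108, 143, 159] 42.3 | 278 [109, 141, 161] 45.5 | 279 [109, 55, 189] 48.8 | 280 [30, 4, 255] 51.9 | 281 [102, 20, 162] 55.1 | 282 [111, 102, 160] 58.3 |
```

Combining the feet-to-edge reading, the top view and the bar position puts the row about 4 mm short, so I'll push once more, slowly, by 4 mm.

```bash
python3 -m pendant '[{"dx":0,"dy":1.5,"dz":0,"twist":0},{"dx":0,"dy":4,"dz":0,"twist":0},{"dx":0,"dy":7,"dz":0,"twist":0},{"dx":0,"dy":9.5,"dz":0,"twist":0},{"dx":0,"dy":11,"dz":0,"twist":0},{"dx":0,"dy":11.7,"dz":0,"twist":0},{"dx":0,"dy":12,"dz":0,"twist":0},{"dx":0,"dy":12.2,"dz":0,"twist":0},{"dx":0,"dy":12.4,"dz":0,"twist":0},{"dx":0,"dy":12.4,"dz":0,"twist":0}]'; python3 -m pendant '[{"dx":0,"dy":-0.5,"dz":0,"twist":0},{"dx":0,"dy":-2,"dz":0,"twist":0},{"dx":0,"dy":-4.5,"dz":0,"twist":0},{"dx":0,"dy":-8,"dz":0,"twist":0},{"dx":0,"dy":-12,"dz":0,"twist":0},{"dx":0,"dy":-15,"dz":0,"twist":0},{"dx":0,"dy":-17,"dz":0,"twist":0},{"dx":0,"dy":-18,"dz":0,"twist":0},{"dx":0,"dy":-18,"dz":0,"twist":0}]'; python3 meas.py
```

```text
time: 16.32
eef_pos: [0.5541, -0.0093, 0.1205]
tcp_rot: [-0.029, 1.0, -0.0, 0.0]
contact_force: [0.3, -2.1, -1.9]
opening: 0.145
finger_force: 107.6
time: 17.45
eef_pos: [0.5642, -0.1884, 0.1202]
tcp_rot: [-0.028, 1.0, 0.0, -0.0]
contact_force: [-0.3, 0.5, -3.0]
opening: 0.149
finger_force: 107.6
side jar 159 c [0.6565 0.0459] rect 658 43 37 43 off mm 2.4 -0.5 ztop 0.1051
side jar 155 c [0.5909 0.0421] rect 592 41 37 40 off mm 2.3 1.0 ztop 0.1052
side jar 157 c [0.5357 0.039 ] rect 536 37 40 39 off mm 2.4 0.2 ztop 0.1051
side jar 166 c [0.4678 0.0348] rect 468 33 39 40 off mm 2.1 0.2 ztop 0.1051
top jar 184 c [0.6578 0.041 ] rect 658 41 40 38 off mm -2.6 -2.5 ztop 0.105
top jar 181 c [0.5916 0.0375] rect 592 38 39 37 off mm -2.3 -1.8 ztop 0.1052
top jar 183 c [0.5368 0.0339] rect 536 34 37 38 off mm -2.8 -2.5 ztop 0.1051
top jar 190 c [0.4687 0.0301] rect 469 30 39 40 off mm -2.7 -2.6 ztop 0.105
t 17.55 tcp [ 0.5641 -0.1874  0.1201] yawY 93.3 tilt -1.0 F [-0.3 -0.2 -2. ] open 0.149 -> dx dy dz [0.15 0.15 0.41] twist 0.0
```

The row is centred: the side and top readings straddle zero and the jars agree within 0.5 mm. Next I'll set the bar down and let go.

```bash
python3 -m pendant '[{"dx":0,"dy":0,"dz":0.1,"twist":0},{"dx":0,"dy":0,"dz":0.2,"twist":0},{"dx":0,"dy":0,"dz":0.2,"twist":0},{"dx":0,"dy":0,"dz":0.2,"twist":0}]'
```

```text
time: 18.05
eef_pos: [0.5646, -0.1879, 0.1189]
tcp_rot: [-0.029, 1.0, 0.0, 0.0]
contact_force: [-1.6, 2.1, 0.9]
opening: 0.149
finger_force: 108.2
```

```bash
python3 -m pendant '[{"dx":0,"dy":0,"dz":0,"twist":0},{"dx":0,"dy":0,"dz":0,"twist":0},{"dx":0,"dy":0,"dz":0,"twist":0},{"dx":0,"dy":0,"dz":0,"twist":0},{"dx":0,"dy":0,"dz":-3,"twist":0},{"dx":0,"dy":0,"dz":-8,"twist":0},{"dx":0,"dy":0,"dz":-14,"twist":0},{"dx":5,"dy":0,"dz":-14,"twist":0},{"dx":10,"dy":0,"dz":-14,"twist":0},{"dx":10,"dy":0,"dz":-14,"twist":0}]' 55; python3 meas.py; python3 - <<'E'
from h import *
c=shot('side','fin.png'); A=cloud(c).reshape(-1,3)
q=A[(A[:,0]>.41)&(A[:,0]<.73)&(A[:,1]>-.23)&(A[:,1]<-.14)&(A[:,2]>.04)&(A[:,2]<.064)]
for x in np.arange(.44,.72,.05):
    k=q[abs(q[:,0]-x)<.008]; print(x.round(2),len(k),np.percentile(k[:,2],95).round(4) if len(k) else '',end=' ')
E
```

```text
time: 19.3
eef_pos: [0.4619, -0.1936, 0.2578]
tcp_rot: [-0.028, 1.0, 0.0, -0.0]
contact_force: [-0.6, -0.8, 0.4]
opening: 0.549
finger_force: 0.0
side jar 158 c [0.6568 0.0456] rect 658 42 38 44 off mm 2.0 -1.2 ztop 0.1049
side jar 163 c [0.5906 0.043 ] rect 592 41 37 41 off mm 3.2 1.1 ztop 0.1049
side jar 161 c [0.5356 0.0395] rect 536 37 40 39 off mm 2.9 0.7 ztop 0.1051
side jar 172 c [0.4674 0.0353] rect 468 33 39 39 off mm 2.6 0.2 ztop 0.105
top jar 186 c [0.6579 0.0411] rect 658 41 40 38 off mm -2.5 -2.6 ztop 0.1046
top jar 184 c [0.5916 0.0373] rect 592 38 40 37 off mm -2.5 -1.8 ztop 0.1048
top jar 184 c [0.5369 0.034 ] rect 536 34 38 38 off mm -2.7 -2.5 ztop 0.1044
top jar 191 c [0.4686 0.0301] rect 469 30 39 40 off mm -2.7 -2.5 ztop 0.1049
t 19.4 tcp [ 0.4645 -0.1942  0.2587] yawY 93.3 tilt -1.0 F [0.6 0.6 1. ] open 0.554 -> dx dy dz [-9.82  0.27 14.28] twist -0.0
0.44 30 0.059 0.49 27 0.0583 0.54 28 0.0583 0.59 28 0.0632 0.64 30 0.0571 0.69 28 0.057
```

View pics/fin.png

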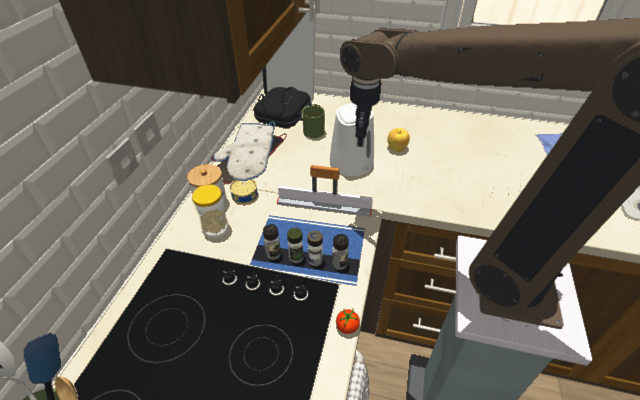

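The final side view shows four upright jars in a row on the stripe (272–341, 240–250) and the bar standing free at (325,200), clear of the mat and kettle. The kettle and tomato are where they were, and the gripper is touching nothing.

```bash
python3 -c "
from plant import ctrl
print(ctrl.sign_off())"
```

```text
the job is handed in; nothing more can be done
None
```

The job is handed in at about 19.5 s: the four jars stand upright in one straight row centred on the stripe (to about 2 to 3 mm, the cameras' disagreement), the bar stands released on the kettle side about 5 cm clear of the mat, and the kettle and tomato look undisturbed in the last picture.

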